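Find the eyepiece under the lens-pot caps

ROBOT

A 6-joint arm with a two-finger parallel gripper is mounted at the origin on the work surface. World frame = base frame: x ahead of the robot, y to its left, z up, the work surface at z = 0. Lengths are in mm, angles in rad, forces in N, time in s.
With the tool pointing down it reaches from about 225 to 875 mm from the base axis. Payload 3.4 kg.
Tool frame: the origin (TCP) lies at the very end of the fingers, on their centre line; the grasp point (between the pads) lies 19 mm behind it; z points along the fingers, y is the line along which they close (so a half turn about z gives the same grasp; the last joint's range is limited). The gripper opens to 85 mm and grips with 20 to 120 N. Pads are 22 mm wide; open, the fingers measure 114 mm over their backs; the gripper's body (76 mm by 85 mm) begins 54 mm behind the grasp point. The pads swing forward as they close: fully open they stand 13 mm farther back than shut.
Start: joints at [-1.422, 0.276, 1.505, -0, 1.361, -0.121], TCP at [153.257, -554.234, 231.328] pointing down, gripper open.
Joint ranges: [-2.89, 2.89], [-0.75, 2.08], [0.22, 2.7], [-1.18, 4.32], [0.11, 2.71], [-2.7, 2.7]. Speed limits (rad/s): [2.57, 2.57, 3.14, 3.14, 3.14, 3.14].

INTERFACE

Orientations are given as a rotation vector (axis times angle).
In Python, from rig import ctrl, grab_frame, models gives the robot as it stands. The module is installed in compiled form; this text tells all that it offers.
- The arm moves only by the shell command python3 -m jog 'ROWS' [FORCE]. ROWS is JSON, a list of rows, each a list of 7 numbers: the turn, a rotation vector about the tool's x, y, z in degrees, then the shift along the tool's x, y, z in m, then the gripper's target within -1 to 1 (shut at 1, half-way at 0, fully open at -1). In form: [[rx, ry, rz, x, y, z, hand], ...]. A call has 1 to 20 rows; each row shifts and turns the commanded pose from where the row before left it, along the tool's axes as they then stand; what a row does not reach is not made up. A row lasts 1/12 s, in which the tool goes at most 41.7 mm and 7.16 degrees, less where a joint would pass 70% of its speed; a pose out of reach is approached as far as the arm can. A call is refused whole if a number of a shift passes 0.0417 or a number of a turn 7.16, either way. A call with a gripper value outside its range is refused whole. The fingers move at their own pace and stop on an object; FORCE is the grip in N (left out, the last holds). Time passes only in rows, so rows that do not move let the fingers close. It gives the time, the measured TCP pose, the force, the opening and the grip force at its end, in the units of the state.
- ctrl.state(): the state, without advancing time (a new reading comes with each control period).
- grab_frame(name): name is "scene" or "top" or "wrist"; returns a dict with "color" (384x512x3 uint8, red, green, blue), "fx", "fy", "cx", "cy" (pixels), "R" (3x3) and "t" (3): a world point X has camera coordinates R X + t; the wrist camera has in their place "T_tool_cam" (4x4, takes a point from camera to tool coordinates, whose origin is the TCP and whose axes are the flange's). Camera axes: x right, y down, z forward; pixel columns grow to the right and rows downward; lengths in mm; the calibration is good to about 2 mm. A picture is of the moment at which its call begins: read the wrist's pose just before it. There is no depth.
- ctrl.job_done(): hands the job in; it is judged then, once.
Trained networks look in a picture, given as the dict that the camera call returned (one of the last four; its "shot" number tells which), for a name from the list of things; names that differ only in an ending like _2 or _b are one class to them, and where a whole thing is asked for, a point or a joint stands for the part that bears it (a point fixed in the world has none). Each returns a list of dicts, best first, with "score" (0 to 1); they miss things now and then, are a little off and sometimes report something else, mostly with a low value. They report only what shows in the picture. A call takes as long as a camera call. They do not tell look-alikes from the thing itself.
- models.silhouettes(picture, name): "pixels" (384x512 bool, what is visible of it).
- models.pinpoint(picture, name): "at" ([x, y, z] in mm, in world coordinates, good to about 4 mm: a listed point, or the origin of a listed thing).
The state is a dict: "time": time; "joint_positions": joint angles; "joint_velocities": joint speeds; "tau": joint torques, N m; "ee_pos": TCP position; "eef_rot": TCP orientation; "ft_force": force on the tool from outside, world axes, zero at the start; "torque": the same for the moment, N m; "grip_width": finger opening in mm; "grip_force": force on a finger pad.
Only numpy, scipy, OpenCV 4.12 (cv2) and the standard library are available. Lean on these libraries where they do the work, as an engineer would, in place of code of your own. Each camera call takes 0.05 s, during which the arm holds its last target. There are 200 camera calls.

TASK

One of the two capped lens pots on the blue mat holds the tall microscope eyepiece, the other only a short lens disc. Lift the caps to find the eyepiece, take it out and stand it upright, wholly on the round black rubber pad, never letting it tip over. Leave the cap of its pot standing upright, rim down, on the bench, and leave the other pot covered by its own cap, as you found it.

Things in the scene. Friction and masses are not known exactly. Their poses are not given: they have to be found in the camera images.
- cap_1: Cap of one lens pot: plain round aluminium cover, open below, 68 mm outer diameter, 3 mm wall, 60 mm tall, about 90 g; on top a black round knob, 22 mm diameter, 60 to 84 mm above the rim. Origin: centre of its lower rim, z up. At the start it stands loose amid a fixed grey dish (96 mm wide, 88 mm inside its 10 mm high rim), on the dish's 6 mm floor. Either cap may hide the eyepiece.
- cap_2: Other, identical cap: plain round aluminium cover, open below, 68 mm outer diameter, 3 mm wall, 60 mm tall, about 90 g; on top a black round knob, 22 mm diameter, 60 to 84 mm above the rim. Origin: centre of its lower rim, z up. At the start it stands loose amid a fixed grey dish (96 mm wide, 88 mm inside its 10 mm high rim), on the dish's 6 mm floor. Either cap may hide the eyepiece.
- eyepiece: Upright microscope eyepiece: steel barrel 30 mm diameter up to 20 mm height, above it a black body 38 mm diameter from 20 to 48 mm, flat glass top; about 110 g. Origin: centre of its foot, z up. At the start it stands on the dish floor (6 mm above the bench) in the middle under one cap, to 4 mm. The other cap hides a black lens disc, 40 mm diameter, only 16 mm high.
- pad: Round black rubber pad fixed to the bench, 70 mm diameter, 8 mm thick. Origin: centre of its underside. Pad and pots lie side by side across the bench in any order; apart from them the bench (top at z = 0) is flat and clear from x = 0.40 to 0.68 m and y = -0.33 to 0.33 m; other tools lie beyond.
There are look-alikes about, which are no part of the job. What is shaped like the cap_2 but brown or pink is not meant.

How it is judged (in metres and radians):
On the way:
1. the eyepiece is uncovered: its cap has been taken off and is clear of it, while the eyepiece still stands in its dish (distance between eyepiece and cap_1 above 0.07 m and distance between eyepiece and cap_2 above 0.07 m and distance of eyepiece from where it was at the start of the episode below 0.03 m), for 0.2 s.
At the end, for the whole second after the job is handed in: The eyepiece stands still and upright (10 degrees) on the pad, within 22 mm of its axis. Both caps stand still and upright (10 degrees), rim down and under 20 mm above the bench: one on its own dish within 20 mm of its start, the other moved more than 40 mm (horizontal distance between eyepiece and pad below 0.022 m and z of eyepiece in the frame of pad between 0.005 and 0.012 m and angle between each of eyepiece, cap_1, cap_2's own z axis and vertical below 0.17 rad and linear speed of each of eyepiece, cap_1, cap_2 below 0.03 m/s and height (world z) of cap_1 between -0.01 and 0.02 m and height (world z) of cap_2 between -0.01 and 0.02 m and distance of any of cap_1, cap_2 from where it was at the start of the episode below 0.02 m and distance of any of cap_1, cap_2 from where it was at the start of the episode above 0.04 m); the robot touches nothing.
It fails at once if the eyepiece is tipped over (leans more than 45 degrees) (angle between eyepiece's own z axis and vertical above 0.785 rad).
It also fails if it takes over 72 s, if anything falls off the work surface, if the arm or the gripper's body presses on something with over 40 N, if the wrist force passes 120 N, or if a joint passes its speed limit or range.

## Working session

There is one attempt and no reset: what is moved stays moved. The work goes in short steps, Python scripts to look and compute and a shell command to move; the robot and the scene stay as the last step left them, time stands still between calls to the robot, and variables do not carry over. Pictures are saved under pics/ and viewed, at most 10 in all, crops included, and the job is handed in when it is done.

```bash
mkdir -p pics
cat > h.py <<'E'
import numpy as np, cv2
from rig import ctrl, grab_frame, models
def save(p,n,crop=None,s=1):
    im=cv2.cvtColor(p["color"],cv2.COLOR_RGB2BGR)
    if crop: a,b,c,d=crop; im=im[b:d,a:c]
    cv2.imwrite("pics/"+n,cv2.resize(im,None,fx=s,fy=s,interpolation=cv2.INTER_CUBIC))
def proj(p,X):
    c=p["R"]@np.array(X,float)+p["t"]; return [round(p["fx"]*c[0]/c[2]+p["cx"]),round(p["fy"]*c[1]/c[2]+p["cy"])]
def ray(p,u,v,z):
    R=np.array(p["R"]);d=R.T@[(u-p["cx"])/p["fx"],(v-p["cy"])/p["fy"],1];o=-R.T@np.array(p["t"])
    return o+d*(z-o[2])/d[2]
E
python3 - <<'E'
from h import *
s=ctrl.state();print(s["time"],s["ee_pos"],s["eef_rot"],s["ft_force"])
t=grab_frame("top");q=grab_frame("scene")
im=np.vstack([t["color"]]);save(t,"top.png",s=1.5);save(q,"scene.png",s=1.5)
for p in(t,q):
  for n in("cap_1","pad","eyepiece"):
    for r in models.pinpoint(p,n): print(n,np.round(r["at"]),round(r["score"],2),proj(p,r["at"]))
E
```

```text
0.0 [ 153.17674931 -553.69184762  230.43049372] [-3.11126285e+00 -4.22237596e-01  3.68546383e-05] [ 0.11759705 -0.94081594 -0.19282672]
cap_1 [592. -22.   3.] 0.85 [266, 187]
cap_1 [ 651. -148.    0.] 0.78 [325, 159]
cap_1 [597.  97.  -0.] 0.78 [208, 185]
cap_1 [ 566. -275.    3.] 0.67 [389, 200]
cap_1 [ 547. -136.    1.] 0.63 [322, 209]
pad [509. 272.  -3.] 0.6 [121, 228]
cap_1 [ 547. -135.    1.] 0.97 [215, 167]
cap_1 [598. -27.   6.] 0.84 [233, 200]
cap_1 [594. 102.  -6.] 0.84 [276, 231]
cap_1 [ 648. -145.    0.] 0.65 [185, 189]
cap_1 [ 569. -267.    3.] 0.61 [174, 147]
pad [514. 270.   4.] 0.83 [359, 246]
pad [ 567. -271.    2.] 0.18 [174, 147]
```

View pics/top.png

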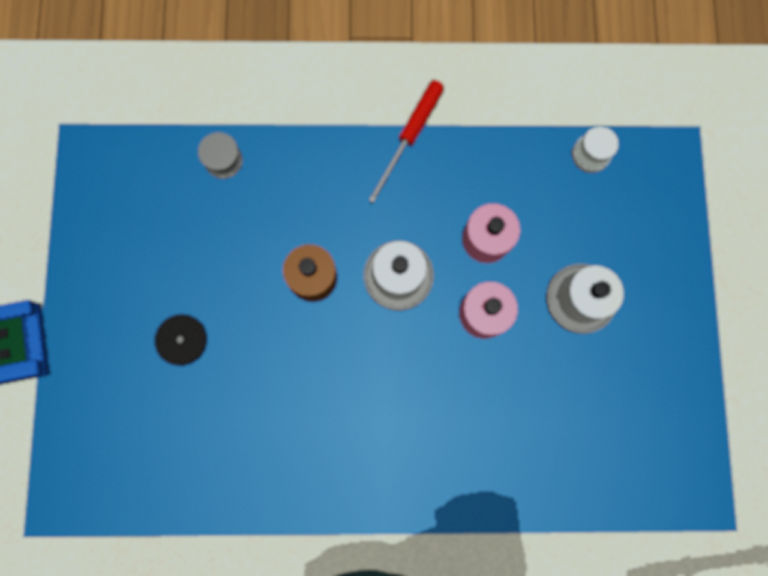

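View pics/scene.png

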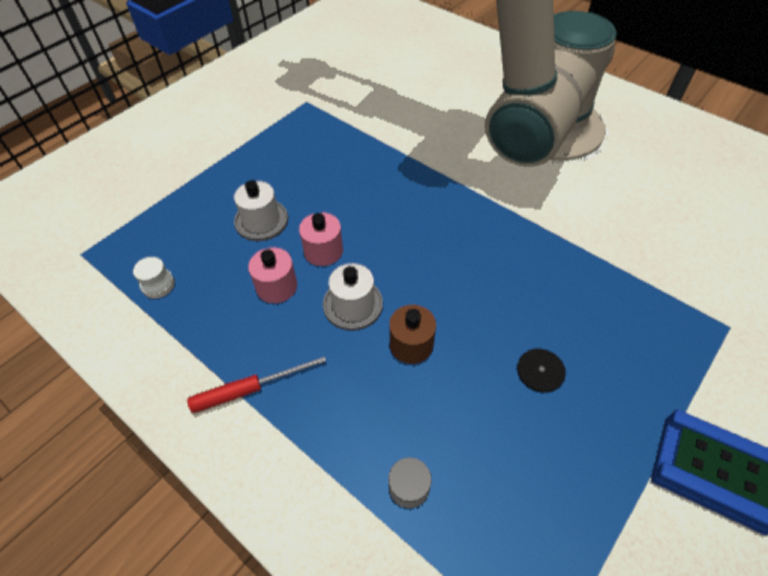

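Candidates (px in the top frame): white/aluminium caps with a dish at A (266,178) and B (398,195). The look-alikes are brown at (207,180) and pink at (327,153) and (326,206), all without dishes. The plain grey cylinders at (146,103) and (400,96) aren't caps either. By the description I choose A and B. The pad is at about (512,271). I'll go above B first and check it in one close wrist crop.

```bash
python3 -m jog '[[0,0,5.15,0,0,0,-1],[0,0,5.15,0,0,0,-1],[0,0,5.15,0,0,0,-1],[0,0,0,0.03,-0.02,0,-1],[0,0,0,0.03,-0.02,0,-1],[0,0,0,0.03,-0.02,0,-1],[0,0,0,0.03,-0.02,0,-1],[0,0,0,0.03,-0.02,0,-1],[0,0,0,0.03,-0.02,0,-1],[0,0,0,0.03,-0.02,0,-1],[0,0,0,0.03,-0.02,0,-1],[0,0,0,0.03,-0.02,0,0],[0,0,0,0.03,-0.02,0,0],[0,0,0,0.03,-0.02,0,0],[0,0,0,0.03,-0.02,0,0],[0,0,0,0.03,-0.02,0,0],[0,0,0,0,0,0,0],[0,0,0,0,0,0,0]]' 30
cat >> h.py <<'E'
from scipy.spatial.transform import Rotation as Ro
def wrist():
    s=ctrl.state();p=grab_frame("wrist")
    T=np.eye(4);T[:3,:3]=Ro.from_rotvec(s["eef_rot"]).as_matrix();T[:3,3]=s["ee_pos"]
    M=np.linalg.inv(T@np.array(p["T_tool_cam"]));p=dict(p);q=dict(p);q["R"]=M[:3,:3];q["t"]=M[:3,3]
    return s,p,q
E
python3 - <<'E'
from h import *
s,p,q=wrist();print(s["time"],s["ee_pos"],s["eef_rot"],s["grip_width"],p["T_tool_cam"])
save(p,"w1.png")
for r in models.pinpoint(p,"cap_1"): print(np.round(r["at"]),round(r["score"],2),proj(q,r["at"]),proj(q,np.array(r["at"])+[0,0,84]))
E
```

```text
time: 1.9
ee_pos: [544.5, -292.8, 230.9]
eef_rot: [-3.141, -0.006, 0.001]
ft_force: [0.1, -0.7, -1.1]
grip_width: 42.8
grip_force: 0.0
1.9 [ 544.46404365 -292.84028904  230.87011864] [-3.14149021e+00 -5.55547915e-03  7.89622702e-04] 42.819578878853825 [[ 8.09182557e-04 -9.62257528e-01 -2.72139294e-01  6.80606078e+01]
 [ 9.99999083e-01  1.07424283e-03 -8.25005576e-04 -7.59249168e-01]
 [ 1.08621151e-03 -2.72138377e-01  9.62257514e-01 -1.41890080e+02]
 [ 0.00000000e+00  0.00000000e+00  0.00000000e+00  1.00000000e+00]]
[ 651. -145.   -7.] 0.83 [110, 58] [68, 47]
[ 564. -273.    7.] 0.74 [233, 145] [228, 159]
[ 544. -134.    4.] 0.73 [106, 162] [66, 180]
```

View pics/w1.png

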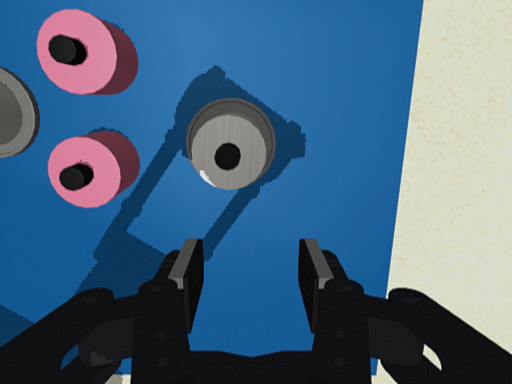

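The picture shows the aluminium cap in a grey dish, knob at (228,157), so B is confirmed; the pink look-alikes lie at left. Now descend on the knob.

```bash
python3 -m jog '[[0,0,0,0.0105,-0.01,0,0],[0,0,0,0.0105,-0.01,0,0],[0,0,0,0,0,0.03,0],[0,0,0,0,0,0.03,0],[0,0,0,0,0,0.03,0],[0,0,0,0,0,0.03,0],[0,0,0,0,0,0.02,0],[0,0,0,0,0,0.02,0],[0,0,0,0,0,0,0],[0,0,0,0,0,0,1],[0,0,0,0,0,0,1],[0,0,0,0,0,0,1],[0,0,0,0,0,0,1],[0,0,0,0,0,0,1],[0,0,0,0,0,0,1]]' 40
```

```text
time: 3.25
ee_pos: [564.6, -274.4, 72.2]
eef_rot: [3.141, 0.0, 0.002]
ft_force: [0.3, 0.7, 1.6]
grip_width: 20.3
grip_force: 39.3
```

```bash
python3 -m jog '[[0,0,0,0,0,-0.015,1],[0,0,0,0,0,-0.025,1],[0,0,0,0,0,-0.03,1],[0,0,0,0,0,-0.03,1],[0,0,0,0,0,0,1],[0,0,0,-0.025,0,0,1],[0,0,0,-0.03,0,0,1],[0,0,0,-0.03,0,0,1],[0,0,0,-0.02,0,0,1],[0,0,0,0,0,0,1]]'
python3 - <<'E'
from h import *
s,p,q=wrist();t=grab_frame("scene")
im=np.hstack([cv2.resize(p["color"],(400,300)),cv2.resize(t["color"][80:230,80:280],(400,300))])
save({"color":im},"l1.png")
for x in(p,t):
  for r in models.pinpoint(x,"eyepiece"): print("eye",np.round(r["at"]),round(r["score"],2))
E
```

```text
time: 4.08
ee_pos: [454.6, -273.0, 171.0]
eef_rot: [-3.14, 0.002, 0.007]
ft_force: [0.1, 0.1, -0.6]
grip_width: 20.4
grip_force: 39.3
eye [ 568. -271.    4.] 0.63
eye [ 569. -273.    5.] 0.81
```

View pics/l1.png

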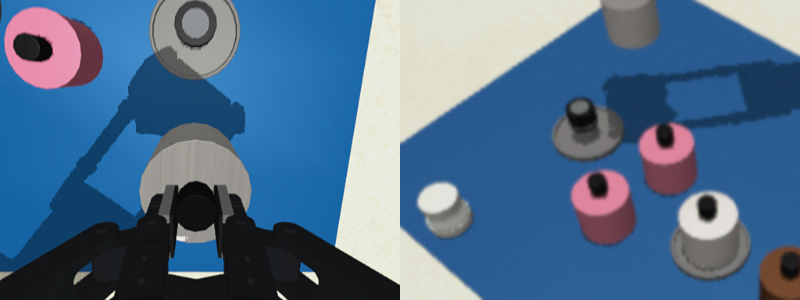

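The eyepiece is in pot B: the scene crop shows the tall black body at about (580,110). Put the cap down here.

```bash
python3 -m jog '[[0,0,0,0,0,0.025,1],[0,0,0,0,0,0.03,1],[0,0,0,0,0,0.025,1],[0,0,0,0,0,0.015,1],[0,0,0,0,0,0.005,1],[0,0,0,0,0,0.003,1],[0,0,0,0,0,0.002,1],[0,0,0,0,0,0,1],[0,0,0,0,0,0,1]]'
```

```text
time: 5.03
ee_pos: [460.1, -274.8, 67.3]
eef_rot: [3.14, 0.001, 0.003]
ft_force: [0.4, -0.0, -0.2]
grip_width: 20.2
grip_force: 39.3
```

```bash
python3 -m jog '[[0,0,0,0,0,0.001,1],[0,0,0,0,0,0,1],[0,0,0,0,0,0,-0.1],[0,0,0,0,0,0,-0.1],[0,0,0,0,0,0,-0.1],[0,0,0,0,0,0,-0.1],[0,0,0,0,0,-0.02,-0.1],[0,0,0,0,0,-0.03,-0.1],[0,0,0,0,0,-0.035,-0.35],[0,0,0,0,0,-0.035,-0.35],[0,0,0,0.03,0,0,-0.35],[0,0,0,0.03,0,0,-0.35],[0,0,0,0,0,0,-0.35],[0,0,0,0,0,0,-0.35]]'
python3 - <<'E'
from h import *
s,p,q=wrist();t=grab_frame("top");c=grab_frame("scene");print(s["ee_pos"])
im=np.hstack([cv2.resize(p["color"],(400,300)),cv2.resize(c["color"][80:230,80:280],(400,300))])
save({"color":im},"l2.png")
for x in(p,t,c):
  for r in models.pinpoint(x,"eyepiece"): print("eye",np.round(r["at"],1),round(r["score"],2),proj(q,np.array(r["at"])+[0,0,48]))
for r in models.silhouettes(p,"eyepiece"):
  v,u=np.nonzero(r["pixels"]);print(r["score"],u.min(),u.max(),v.min(),v.max())
E
```

```text
time: 6.2
ee_pos: [520.0, -274.1, 185.0]
eef_rot: [3.142, 0.002, -0.0]
ft_force: [0.3, -0.0, -0.7]
grip_width: 57.4
grip_force: 0.0
[ 519.99724411 -274.08557285  185.00012618]
eye [ 571.1 -273.     2.9] 0.66 [251, 120]
eye [ 4.585e+02 -2.760e+02 -2.000e-01] 0.34 [254, 250]
eye [ 566.5 -273.3    6.3] 0.6 [251, 126]
eye [ 566.  -273.9    7.5] 0.65 [252, 127]
eye [512.6 267.6   0.6] 0.46 [-392, 190]
0.84 226 272 101 148
```

View pics/l2.png

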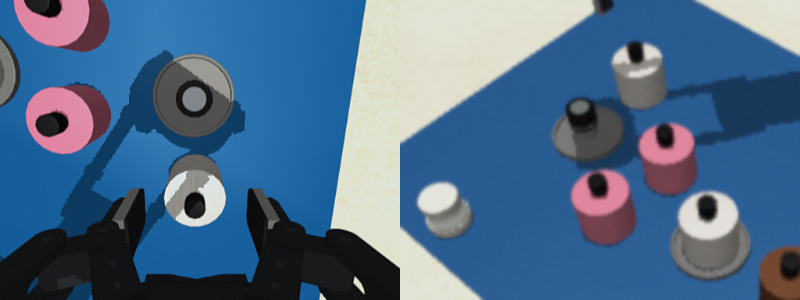

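The cap stands upright on the bench (scene crop, 638,75), and the eyepiece stands in its dish at about (567,-273). Grasp it.

```bash
python3 -m jog '[[0,0,0,0.0235,-0.0005,0,-0.35],[0,0,0,0.0235,-0.0005,0,-0.35],[0,0,0,0,0,0,-0.35],[0,0,0,0,0,0.03,-0.35],[0,0,0,0,0,0.03,-0.35],[0,0,0,0,0,0.03,-0.35],[0,0,0,0,0,0.03,-0.35],[0,0,0,0,0,0.025,-0.35],[0,0,0,0,0,0.014,-0.35],[0,0,0,0,0,0,-0.35],[0,0,0,0,0,0,0.2],[0,0,0,0,0,0,0.5],[0,0,0,0,0,0,1],[0,0,0,0,0,0,1],[0,0,0,0,0,0,1],[0,0,0,0,0,0,1]]' 40
```

```text
time: 7.88
ee_pos: [566.8, -273.6, 27.5]
eef_rot: [3.14, 0.0, 0.003]
ft_force: [-0.0, 0.6, 3.4]
grip_width: 35.6
grip_force: 40.2
```

```bash
python3 -m jog '[[0,0,0,0,0,-0.01,1],[0,0,0,0,0,-0.02,1],[0,0,0,0,0,-0.03,1],[0,0,0,0,0,-0.03,1],[0,0,0,0,0,-0.03,1],[0,0,0,0,0,-0.01,1],[0,0,0,0,-0.015,0,1],[0,0,0,0,-0.025,0,1],[0,0,0,0,-0.03,0,1],[0,0,0,0,-0.03,0,1],[0,0,0,0,-0.03,0,1],[0,0,0,0,-0.03,0,1],[0,0,0,0,-0.03,0,1],[0,0,0,0,-0.03,0,1],[0,0,0,0,-0.03,0,1]]'
python3 -m jog '[[0,0,0,-0.005,-0.03,0,1],[0,0,0,-0.01,-0.03,0,1],[0,0,0,-0.01,-0.03,0,1],[0,0,0,-0.01,-0.03,0,1],[0,0,0,-0.01,-0.03,0,1],[0,0,0,-0.01,-0.03,0,1],[0,0,0,-0.01,-0.025,0,1],[0,0,0,-0.01,-0.02,0,1],[0,0,0,-0.005,-0.015,0,1],[0,0,0,0,0,0,1],[0,0,0,0,0,0,1]]'
python3 - <<'E'
from h import *
s,p,q=wrist();t=grab_frame("top");c=grab_frame("scene");print(s["ee_pos"])
im=np.hstack([cv2.resize(p["color"],(400,300)),cv2.resize(c["color"][140:290,260:460],(400,300))])
save({"color":im},"l3.png")
for x in(p,t,c):
  for n in("pad","eyepiece"):
    for r in models.pinpoint(x,n): print(n,np.round(r["at"],1),round(r["score"],2))
E
```

```text
time: 9.13
ee_pos: [564.0, -20.5, 154.4]
eef_rot: [-3.14, -0.0, 0.006]
ft_force: [0.2, 0.8, -1.7]
grip_width: 35.6
grip_force: 40.2
time: 10.05
ee_pos: [484.2, 217.4, 154.8]
eef_rot: [3.14, 0.004, -0.005]
ft_force: [-0.0, -0.2, -0.2]
grip_width: 36.0
grip_force: 40.2
[484.21104358 217.40305919 154.82047903]
pad [512.4 275.2   5.5] 0.56
eyepiece [489.1 217.4 132.2] 0.96
pad [512.  268.6  -4.3] 0.41
eyepiece [488.4 219.7 132.4] 0.43
eyepiece [511.7 271.2  -3.4] 0.43
eyepiece [486.5 217.4 134.8] 0.59
```

View pics/l3.png

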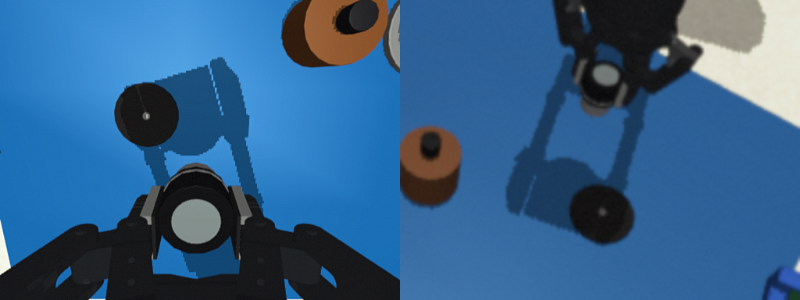

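The eyepiece is held upright; the pad centre is at (146,116) in the wrist half. Go above the pad and lower.

```bash
python3 -m jog '[[0,0,0,0.006,-0.013,0,1],[0,0,0,0.008,-0.016,0,1],[0,0,0,0.008,-0.016,0,1],[0,0,0,0.004,-0.0085,0,1],[0,0,0,0,0,0,1],[0,0,0,0,0,0.015,1],[0,0,0,0,0,0.025,1],[0,0,0,0,0,0.03,1],[0,0,0,0,0,0.025,1],[0,0,0,0,0,0.015,1],[0,0,0,0,0,0.006,1],[0,0,0,0,0,0.003,1],[0,0,0,0,0,0,1],[0,0,0,0,0,0,1]]'
python3 - <<'E'
from h import *
s,p,q=wrist();c=grab_frame("scene")
im=np.hstack([cv2.resize(p["color"],(400,300)),cv2.resize(c["color"][200:290,300:420],(400,300),interpolation=cv2.INTER_CUBIC)])
save({"color":im},"l4.png")
E
```

```text
time: 11.67
ee_pos: [513.0, 270.5, 38.3]
eef_rot: [-3.141, -0.0, -0.003]
ft_force: [0.1, 0.9, -0.6]
grip_width: 35.8
grip_force: 40.3
```

View pics/l4.png

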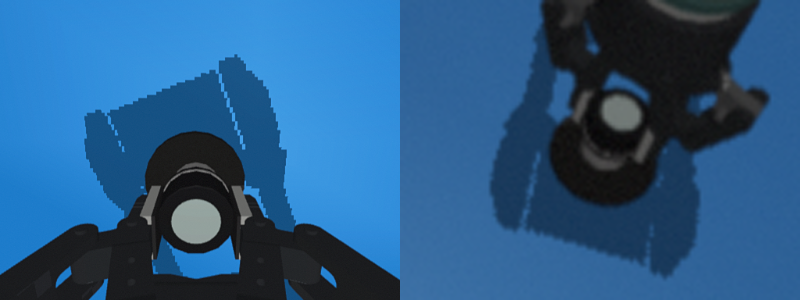

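Centred laterally over the pad. Shift 2 mm back and lower to touch.

```bash
python3 -m jog '[[0,0,0,-0.002,0,0.003,1],[0,0,0,0,0,0.003,1],[0,0,0,0,0,0.0015,1],[0,0,0,0,0,0,1],[0,0,0,0,0,0,1]]'
```

```text
time: 12.18
ee_pos: [510.1, 270.3, 29.7]
eef_rot: [3.141, 0.0, -0.0]
ft_force: [0.4, -0.5, -1.3]
grip_width: 35.6
grip_force: 40.4
```

```bash
python3 -m jog '[[0,0,0,0,0,0.0006,1],[0,0,0,0,0,0,1],[0,0,0,0,0,0,1]]'
```

```text
time: 12.43
ee_pos: [510.2, 270.4, 29.5]
eef_rot: [3.142, 0.0, 0.0]
ft_force: [-0.2, 0.4, 2.9]
grip_width: 35.7
grip_force: 40.7
```

Contact (3 N). Release gently, rise and look.

```bash
python3 -m jog '[[0,0,0,0,0,0,0.1],[0,0,0,0,0,0,0],[0,0,0,0,0,0,-0.2],[0,0,0,0,0,0,-0.35],[0,0,0,0,0,0,-0.35],[0,0,0,0,0,0,-0.35],[0,0,0,0,0,-0.02,-0.35],[0,0,0,0,0,-0.03,-0.35],[0,0,0,0,0,-0.03,-0.35],[0,0,0,0,0,-0.03,-0.35],[0,0,0,-0.03,0,-0.03,-0.35],[0,0,0,-0.03,0,0,-0.35],[0,0,0,0,0,0,-0.35],[0,0,0,0,0,0,-0.35]]'
python3 - <<'E'
from h import *
s,p,q=wrist();c=grab_frame("scene");t=grab_frame("top")
im=np.hstack([cv2.resize(p["color"],(400,300)),cv2.resize(c["color"][40:280,70:390],(400,300),interpolation=cv2.INTER_CUBIC)])
save({"color":im},"l5.png")
for x in(p,t,c):
  for n in("pad","eyepiece","cap_1"):
    for r in models.pinpoint(x,n): print(n,np.round(r["at"],1),round(r["score"],2))
E
```

```text
time: 13.6
ee_pos: [449.4, 270.3, 169.3]
eef_rot: [-3.141, -0.002, -0.001]
ft_force: [-0.6, -0.3, 0.4]
grip_width: 57.8
grip_force: 0.0
eyepiece [513.8 267.8   4.7] 0.9
pad [512.8 270.9  -4.2] 0.6
eyepiece [512.2 268.4   9.7] 0.95
cap_1 [ 653.1 -147.8    2.6] 0.91
cap_1 [594.7  98.8   4.7] 0.86
cap_1 [ 460.3 -271.2   -4. ] 0.7
cap_1 [ 545.  -139.     2.1] 0.63
cap_1 [592.6 -23.    5.3] 0.57
cap_1 [508.8 267.7   8.4] 0.26
pad [ 5.105e+02  2.674e+02 -3.000e-01] 0.69
pad [511.7 271.7   8.8] 0.62
eyepiece [510.4 273.    8.7] 0.64
cap_1 [593.8  99.6  -5.8] 0.86
cap_1 [596.3 -23.8   4.4] 0.82
cap_1 [ 546.4 -137.5   -3.3] 0.79
cap_1 [512.5 271.3   8.7] 0.73
cap_1 [ 458.9 -268.7   -5.5] 0.72
cap_1 [ 649.9 -141.4    2.1] 0.71
```

View pics/l5.png

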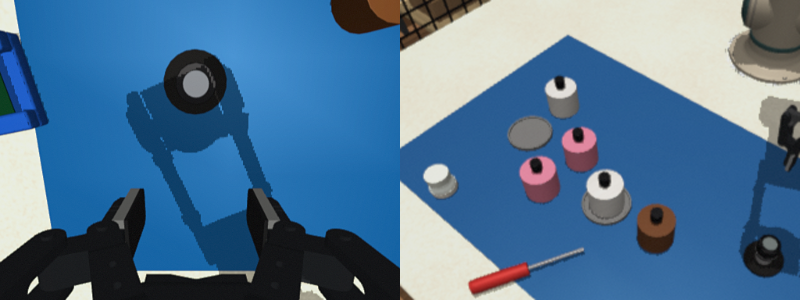

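The eyepiece stands upright and central on the pad (wrist 195,83). Its cap stands on the bench (562,97), and the other pot is covered and untouched (605,195). Handing in.

```bash
python3 -c "
from rig import ctrl;print(ctrl.job_done())"
```

```text
the job is handed in; nothing more can be done
None
```

I handed the job in at about 14 s: the eyepiece stands upright near the pad centre, its cap stands rim down on the bench, and I never touched the other pot; no verdict came back.

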